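# Fetch the roti press from the right slide-lid box and start the hotplate

## Task

Get the tawa ready for roti. Push open the sliding lid of the box with the straight bar grip (leave the other two boxes shut), take the roti press out and set it down gently, flat and in the middle of the tawa. Once it stands there by itself, flip the hotplate's switch bat over to the other side so that it snaps on, and disturb nothing else on the slab.

Things in the scene. Friction and masses are not known exactly. Their poses are not given: they have to be found in the camera images.
- grip_bar (a point): Centre of the grip on the lid to open: a straight pale-wood bar 12 mm thick (x), 64 mm long (y), 18 mm high, standing on the lid; this point is half-way up it, 9 mm above the lid's top face. Axes: x = the way the lid slides open (away from the robot), y along the row, z up. With the lid shut, the box's centre lies 45 mm from here along +x.
- box_bar: The box under the bar lid, one of three alike standing in any order in a row on a dark board, 120 mm apart along y. 150 (x) by 116 (y) by 62 mm high outside, walls and floor 5 mm; the 6 mm lid lies on its rim and covers it all. Origin: centre of its underside, 10 mm above the slab. Axes as grip_bar.
- lid_bar (a joint): Slide of the lid with the bar grip: 0 shut, 0.118 fully open (m). A push of about 2 to 3 N on the grip moves it; it stays where it is left. At full travel the front 118 mm of the box are uncovered.
- grip_knob (a point): Centre of the grip on another lid, which stays shut: one round upright knob, 34 mm diameter, 18 mm high. Box, lid, axes and grip position on the lid as for grip_bar.
- lid_knob (a joint): Slide of the lid with the round knob: 0 shut, 0.118 open (m). To stay shut.
- grip_pegs (a point): Mid-point between the grips of the third lid, which stays shut: two separate upright round pegs, 16 mm diameter, 52 mm apart along y, 18 mm high. Box, lid, axes as for grip_bar.
- lid_pegs (a joint): Slide of the lid with the two pegs: 0 shut, 0.118 open (m). To stay shut.
- press_mid (a point): Roti press, upright on the floor of the bar-lid box, hidden till that is opened, in its half nearer the robot: dark iron disc 76 mm across, 12 mm thick; neck 20 mm; on top a round dark wooden knob 32 mm across, from 26 to 54 mm above the underside. About 0.4 kg. This point: on its axis, 27 mm above the underside (knob centre 13 mm higher). z = its axis, up.
- tawa_floor (a point): Centre of the flat inner floor of the tawa, a dark round iron griddle pan lying loose on the hotplate; inner floor about 162 mm across, sloping rim 210 mm across and 11 mm above the floor; a flat handle 22 mm wide runs out to 251 mm from the centre along this frame's +x, its top 10 mm above the floor. z up. About 0.95 kg.
- switch_base (a point): Pivot of the hotplate's toggle switch, on a black plate (40 by 80 mm, 6 mm thick) on the steel hotplate's front deck, 66 mm above the slab, 155 mm in front (-x) of the hot disc's centre. Axes: y = the way the bat must be pushed (to the robot's left), x towards the tawa, z up.
- press: The same roti press; origin at the centre of its underside. See press_mid.
- tawa: The same tawa; origin at the centre of its underside, 5 mm below tawa_floor.
- hob: Portable steel electric hotplate, 320 mm (x) by 240 mm (y), deck 60 mm high; origin on the slab under the centre of its hot disc (170 mm across, top 70 mm above the slab), on which the tawa lies. It does not move.
- bat_tip (a point): Tip of the switch bat: a grey round bar 12 mm thick, tip 54 mm from the pivot. At the start (off) it leans to -y of switch_base, tip about 21 mm off. Pushing the bat 20 mm or more above the pivot till it is just past upright is enough.
- hob_switch (a joint): Angle of the switch bat (rad): -0.4 off (leaning to -y of switch_base), 0 upright, +0.4 on (leaning to +y). It springs to the nearer end from either side of upright; some 3 N sideways at 35 mm above the pivot moves it off its stop.
- cruet: Bystander: glass oil cruet with cork, 58 mm diameter, 126 mm high, standing to the left of the hotplate; origin at the centre of its underside.
- plate: Bystander: white enamel plate, 190 mm across, 20 mm high, on the robot's right, nearer than the box row; origin at the centre of its underside.
- turner: Bystander: bamboo turner, 285 mm long, 62 mm wide blade, 8 mm thick, lying to the right of the box row; origin 170 mm from the handle end, at the underside.
- tongs: Bystander: steel tongs, 230 mm long, 12 mm high, lying beyond the box row; origin at the underside of the joined end.

How it is judged:
By the outcome, as a careful person would: the job done as asked, in the order asked, and still so for the second after the job is handed in, with the robot touching nothing.
It also fails if it takes over 61 s, if anything falls off the work surface, if the arm or the gripper's body presses on something with over 40 N, if the wrist force passes 120 N, or if a joint passes its speed limit or range.

## Robot

A 7-joint arm with a two-finger parallel gripper is mounted at the origin on the work surface. World frame = base frame: x ahead of the robot, y to its left, z up, the work surface at z = 0. Lengths are in m, angles in rad, forces in N, time in s.
With the tool pointing down it reaches from about 0.425 to 0.875 m from the base axis. Payload 4.7 kg.
Tool frame: the origin (TCP) lies midway between the tips of the shut fingers; the grasp point (between the pads) lies 19 mm behind it; z points along the fingers, y is the line along which they close (so a half turn about z gives the same grasp; the last joint's range is limited). The gripper opens to 85 mm and grips with 20 to 120 N. Pads are 22 mm wide; open, the fingers measure 114 mm over their backs; the gripper's body (76 mm by 85 mm) begins 54 mm behind the grasp point. The pads swing forward as they close: fully open they stand 13 mm farther back than shut.
Start: joints at [0.014, 0.321, -0.07, 1.45, 0.023, 1.371, -0.057], TCP at [0.65, -0, 0.231] pointing down, gripper open.
Joint ranges: [-2.86, 2.86], [-0.3, 2.09], [-1.38, 1.24], [0.06, 2.45], [-1.56, 4.7], [0.09, 2.05], [-2.69, 2.69]. Speed limits (rad/s): [2.57, 2.57, 3.14, 3.14, 3.14, 3.14, 3.14].

## Interface

Orientations are given as a 3x3 rotation matrix whose columns are the frame's x, y, z axes.
In Python, from cell import ctrl gives the robot as it stands. Calls block until the motion is done:
- ctrl.move_pose(position, orientation): joint-space move of the TCP to a pose.
- ctrl.move_l(position, rate=0.15, frame=None, stop_force=None): straight line of the TCP; frame=None keeps the orientation; rate is the mean speed in m/s. With stop_force (N) it stops when the force on the tool has changed by that much, and returns True; else False.
- ctrl.movej(angles): joint-space move.
- ctrl.gripper_to(opening): finger opening in m; the grip force is fixed at half the most; returns when the fingers have stopped.
- ctrl.pause(seconds).
- ctrl.ik(position, orientation): joint angles nearest the present ones, or None.
- ctrl.observe(): the state.
- ctrl.snapshot(name): name is "scene" or "side" or "wrist"; returns a dict with "frame" (420x560x3 uint8, red, green, blue), "fov_y" (degrees; the focal length in pixels is half the picture's height over the tangent of half this angle, whatever the lens; pixels are square), "cx", "cy" (the principal point, pixels), "eye" and "attitude" of the camera in the world. Camera axes: x right, y down, z forward; pixel columns grow to the right and rows downward; lengths in m; the calibration is good to about 2 mm. A picture is of the moment at which its call begins. There is no depth.
A pose or a line that the arm cannot do raises ctrl.MotionError and nothing moves.
- ctrl.job_done(): hands the job in; it is judged then, once.
Trained networks look in a picture, given as the dict that the camera call returned (one of the last four; its "shot" number tells which), for a name from the list of things; names that differ only in an ending like _2 or _b are one class to them, and where a whole thing is asked for, a point or a joint stands for the part that bears it (a point fixed in the world has none). Each returns a list of dicts, best first, with "score" (0 to 1); they miss things now and then, are a little off and sometimes report something else, mostly with a low value. They report only what shows in the picture. A call takes as long as a camera call.
- ctrl.masks_of(picture, name): "pixels" (420x560 bool, what is visible of it) and "xy" ([column, row] as shares, 0 to 1, of the picture: columns of its width, rows of its height, amid what is visible of it).
- ctrl.pinpoint(picture, name): "xy" ([column, row] as shares, 0 to 1, of the picture: columns of its width, rows of its height: a listed point, or the origin of a listed thing).
The state is a dict: "clock": time; "joint_pos": joint angles; "qvel": joint speeds; "joint_efforts": joint torques, N m; "ee_pos": TCP position; "ee_rot": TCP orientation; "wrist_force": force on the tool from outside, world axes, zero at the start; "moment": the same for the moment, N m; "finger_gap": finger opening in m; "grip_force": force on a finger pad.
Only numpy, scipy, OpenCV 4.12 (cv2) and the standard library are available. Lean on these libraries where they do the work, as an engineer would, in place of code of your own. Each camera call takes 0.05 s, during which the arm holds its last target. There are 200 camera calls.

## Working session

There is one attempt and no reset: what is moved stays moved. The work goes in short steps, each a Python script; the robot and the scene stay as the last script left them, time stands still between calls to the robot, and variables do not carry over. Pictures are saved under pics/ and viewed, at most 10 in all, crops included, and the job is handed in when it is done.

```bash
mkdir -p pics; ls
cat > h.py <<'E'
import numpy as np, cv2
from cell import ctrl
def ray(p,xy):
    H,W=p["frame"].shape[:2]; f=H/2/np.tan(np.radians(p["fov_y"])/2)
    u,v=xy[0]*W,xy[1]*H
    d=np.array(p["attitude"])@np.array([(u-p["cx"])/f,(v-p["cy"])/f,1.]); return np.array(p["eye"]),d/np.linalg.norm(d)
def onz(p,xy,z):
    e,d=ray(p,xy); return e+d*(z-e[2])/d[2]
def tri(rs):
    A=sum(np.eye(3)-np.outer(d,d) for e,d in rs); b=sum((np.eye(3)-np.outer(d,d))@e for e,d in rs); return np.linalg.solve(A,b)
def save(p,n): cv2.imwrite("pics/"+n,p["frame"][:,:,::-1])
E
python3 - <<'E'
from h import *
np.set_printoptions(precision=4,suppress=True)
P={n:ctrl.snapshot(n) for n in ("scene","side")}
for n,p in P.items(): save(p,n+"0.png"); print(n,p["fov_y"],p["cx"],p["cy"],p["eye"],p["attitude"])
for t in ["grip_bar","grip_knob","grip_pegs","tawa_floor","tawa","switch_base","bat_tip","hob","box_bar","cruet","plate","turner","tongs"]:
    rs=[]
    for n,p in P.items():
        r=ctrl.pinpoint(p,t)
        print(t,n,[(np.round(np.array(q["xy"])*[560,420],1).tolist(),round(q["score"],2)) for q in r[:3]])
        if r: rs.append(ray(p,r[0]["xy"]))
    if len(rs)==2: 
        x=tri(rs); print("   ",x,[np.linalg.norm(np.cross(x-e,d)).round(4) for e,d in rs])
print(ctrl.observe())
E
```

```text
pics
scene 56.87452938715203 276.8422698377311 217.0534961248443 [0.962  0.5072 1.0768] [[-0.7435  0.5445 -0.3882]
 [ 0.6686  0.5933 -0.4483]
 [-0.0138 -0.5929 -0.8052]]
side 56.72959720614372 281.4761787201488 208.68650970143062 [ 0.4144 -0.8568  0.9903] [[ 0.9963 -0.0516  0.0692]
 [-0.0852 -0.7209  0.6878]
 [ 0.0144 -0.6912 -0.7226]]
grip_bar scene [([226.6, 179.7], 0.68), ([187.3, 239.7], 0.19)]
grip_bar side [([290.4, 284.0], 0.77)]
    [ 0.5028 -0.2796  0.0846] [np.float64(0.0016), np.float64(0.0016)]
grip_knob scene [([247.8, 193.6], 0.8)]
grip_knob side [([287.9, 249.2], 0.95)]
    [ 0.5015 -0.1714  0.1019] [np.float64(0.0031), np.float64(0.0031)]
grip_pegs scene [([356.4, 269.3], 0.73), ([188.3, 244.8], 0.4)]
grip_pegs side [([303.3, 157.7], 0.72), ([286.0, 217.9], 0.57)]
    [0.5394 0.2421 0.1435] [np.float64(0.0671), np.float64(0.0671)]
tawa_floor scene [([325.2, 315.0], 0.68)]
tawa_floor side [([306.2, 157.3], 0.69)]
    [0.6102 0.2792 0.0739] [np.float64(0.0082), np.float64(0.0082)]
tawa scene []
tawa side [([301.9, 156.0], 0.89), ([306.0, 299.7], 0.27), ([209.4, 306.6], 
[... 1057 characters left out ...]
.72)]
tongs side [([366.7, 277.8], 0.97), ([262.9, 160.7], 0.33)]
    [ 0.7407 -0.2165 -0.0048] [np.float64(0.0028), np.float64(0.0028)]
{'clock': 1.4, 'joint_pos': array([ 0.0141,  0.321 , -0.0701,  1.4505,  0.0226,  1.3708, -0.0569]), 'qvel': array([-0.0007, -0.0006, -0.0014, -0.0006,  0.0011, -0.0009, -0.0017]), 'joint_efforts': array([  0.0005, -49.3382,  -0.3813, -31.457 ,   0.0134,   0.0015,
        -0.    ]), 'ee_pos': array([ 0.65  , -0.    ,  0.2313]), 'ee_rot': array([[-0.,  1.,  0.],
       [ 1.,  0., -0.],
       [-0.,  0., -1.]]), 'wrist_force': array([ 0.4012, -0.6476,  0.2767]), 'moment': array([-0.0216, -0.0605, -0.0246]), 'grip_force': 0.0, 'finger_gap': 0.08534987017277523}
```

View pics/scene0.png

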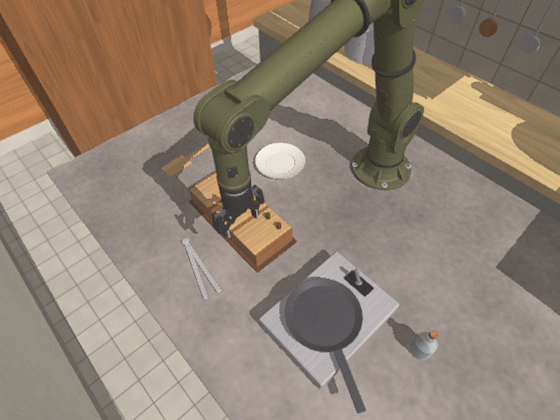

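View pics/side0.png

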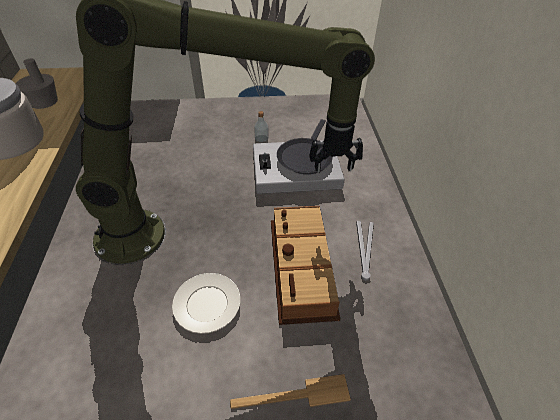

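The bar box is at the right end of the row, with its bar at side (292,284). The knob is in the middle at (288,250) and the pegs are on the left. The tawa is on the hotplate with its handle pointing to the far left, and the switch is at scene (355,282). Next I'll refine these positions with the wrist camera.

Run:
```python
from h import *
np.set_printoptions(precision=4,suppress=True)
R=np.array([[0,1,0],[1,0,0],[0,0,-1.]])
def look(pos,names,tag,zs):
    ctrl.move_pose(pos,R); 
    ps={n:ctrl.snapshot(n) for n in ("wrist","scene","side")}
    save(ps["wrist"],tag+".png"); print(tag,ps["wrist"]["eye"],ps["wrist"]["attitude"][:,2])
    for t,z in zip(names,zs):
        rs=[]
        for n,p in ps.items():
            r=ctrl.pinpoint(p,t)
            if r: print(t,n,round(r[0]["score"],2),np.round(np.array(r[0]["xy"])*[560,420],1),onz(p,r[0]["xy"],z)[:2])
ctrl.gripper_to(0.085)
look([.60,.27,.33],["tawa_floor","switch_base","bat_tip"],"w_hob",[.075,.066,.1157])
look([.47,-.24,.30],["grip_bar","grip_knob","grip_pegs"],"w_box",[.087]*3)
print(ctrl.observe()["clock"])
```

```text
w_hob [0.6027 0.3373 0.4712] [-0.0007 -0.278  -0.9606]
tawa_floor wrist 0.73 [283.6 174.2] [0.6092 0.2726]
tawa_floor scene 0.84 [327.7 314.5] [0.5964 0.2855]
tawa_floor side 0.81 [303.4 155. ] [0.6081 0.2868]
switch_base wrist 0.74 [174.8 172.1] [0.4586 0.2745]
switch_base scene 0.77 [355.7 283.5] [0.4663 0.2731]
switch_base side 0.94 [262.1 162.1] [0.4516 0.2664]
bat_tip wrist 0.52 [163.1 196.3] [0.4587 0.252 ]
bat_tip scene 0.72 [225.7 180.3] [ 0.5225 -0.2553]
bat_tip side 0.59 [290.9 285.1] [ 0.4993 -0.3021]
w_box [ 0.4722 -0.1693  0.4421] [ 0.0014 -0.2757 -0.9612]
grip_bar wrist 0.96 [305.7 217.3] [ 0.5071 -0.2812]
grip_bar scene 0.85 [226.6 180.4] [ 0.5074 -0.2757]
grip_bar side 0.87 [291.6 285.6] [ 0.5038 -0.2856]
grip_knob wrist 0.76 [308.6 118.8] [ 0.507  -0.1619]
grip_knob scene 0.88 [248.6 198. ] [ 0.5013 -0.1649]
grip_knob side 0.84 [288.2 249.5] [ 0.5065 -0.1627]
grip_pegs scene 0.67 [271.8 219.9] [ 0.504  -0.0463]
grip_pegs side 0.69 [280.9 219.7] [ 0.4951 -0.0443]
5.85
```

View pics/w_hob.png

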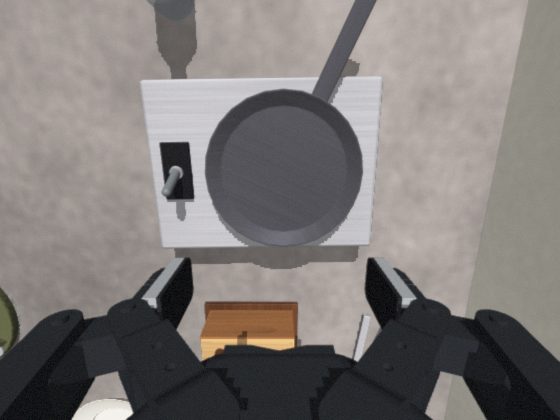

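View pics/w_box.png

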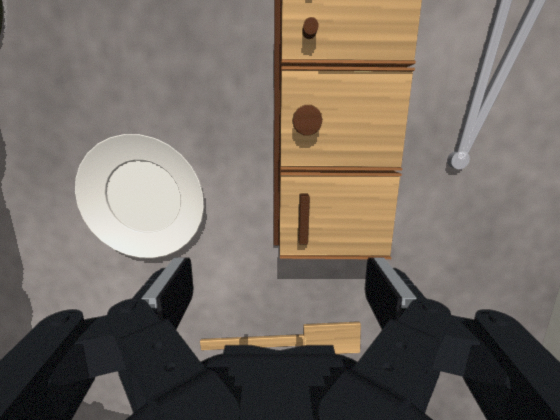

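The wrist picture w_box shows the bar at about (305,219) on the nearest lid, which is square to the axes. w_hob shows the tawa centred near (284,168) and the switch pivot at (177,174), with the bat leaning towards -y. Now I'll push the lid open.

Run:
```python
from h import *
np.set_printoptions(precision=4,suppress=True)
R=np.array([[0,1,0],[1,0,0],[0,0,-1.]])
ctrl.move_pose([.468,-.281,.14],R)
ctrl.gripper_to(0.0)
ctrl.move_l([.468,-.281,.085],rate=.1,stop_force=6)
print(ctrl.observe()["ee_pos"])
print(ctrl.move_l([.622,-.281,.085],rate=.06,stop_force=9))
o=ctrl.observe();print(o["ee_pos"],o["wrist_force"])
p=o["ee_pos"]; ctrl.move_l(p+[-.012,0,0],rate=.1); ctrl.move_l(p+[-.012,0,.09],rate=.2)
ctrl.move_pose([.47,-.29,.28],R); ctrl.gripper_to(.06)
ps={n:ctrl.snapshot(n) for n in ("wrist","scene","side")}
save(ps["wrist"],"w_open.png")
rs=[]
for n,q in ps.items():
  for t,z in (("press_mid",.042),("grip_bar",.087)):
    r=ctrl.pinpoint(q,t)
    if r: print(t,n,round(r[0]["score"],2),np.round(np.array(r[0]["xy"])*[560,420],1),onz(q,r[0]["xy"],z)[:2])
m=ctrl.masks_of(ps["wrist"],"press")
if m: print("mask",m[0]["score"],np.array(m[0]["xy"])*[560,420],m[0]["pixels"].sum())
print(ctrl.observe()["clock"])
```

```text
[ 0.4683 -0.2812  0.0853]
True
[ 0.601  -0.2813  0.0842] [-1.2739  0.2536  1.451 ]
press_mid wrist 0.93 [327.6 176.4] [ 0.5356 -0.2846]
grip_bar wrist 0.74 [408.1 181.2] [ 0.6213 -0.2825]
press_mid scene 0.73 [219.7 191.6] [ 0.5364 -0.286 ]
grip_bar scene 0.75 [191.3 199.6] [ 0.6446 -0.2875]
press_mid side 0.76 [304.  292.5] [ 0.5406 -0.2822]
grip_bar side 0.76 [333.9 283.2] [ 0.6194 -0.2868]
mask 0.82 [324.52  171.612] 2484
12.625
```

View pics/w_open.png

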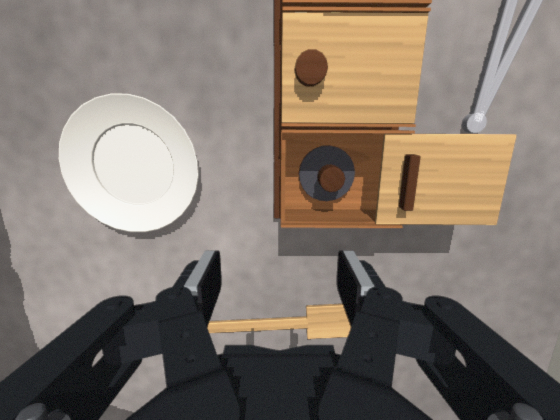

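The lid is fully open. The press stands in the box with its knob at (332,179) and its disc centre at (327,172). Now I'll grasp it, lift it, and measure the tawa rim.

Run:
```python
from h import *
from scipy.optimize import least_squares
np.set_printoptions(precision=4,suppress=True)
R=np.array([[0,1,0],[1,0,0],[0,0,-1.]])
X=np.array([.537,-.2845])
ctrl.gripper_to(.052)
ctrl.move_pose([*X,.12],R)
print("hit",ctrl.move_l([*X,.034],rate=.08,stop_force=6)); print(ctrl.observe()["ee_pos"])
ctrl.gripper_to(0.0)
o=ctrl.observe(); print(o["finger_gap"],o["grip_force"],o["wrist_force"],o["moment"])
ctrl.move_l([*X,.06],rate=.06); ctrl.move_l([*X,.22],rate=.2)
o=ctrl.observe(); print(o["finger_gap"],o["wrist_force"])
ctrl.move_pose([.60,.22,.33],R); ctrl.pause(.3)
ps={n:ctrl.snapshot(n) for n in ("wrist","side","scene")}
for n,p in ps.items(): save(p,"held_"+n+".png")
for n,p in ps.items():
    m=ctrl.masks_of(p,"tawa")
    if not m: print(n,"none"); continue
    M=m[0]["pixels"].astype(np.uint8)
    if n!="wrist": M=cv2.morphologyEx(M,cv2.MORPH_OPEN,np.ones((11,11)))
    else: M=cv2.morphologyEx(M,cv2.MORPH_OPEN,np.ones((31,31)))
    c=max(cv2.findContours(M,cv2.RETR_EXTERNAL,cv2.CHAIN_APPROX_NONE)[0],key=len)[:,0,:]
    W=np.array([onz(p,(u/560,v/420),.086)[:2] for u,v in c+.5])
    s=least_squares(lambda q:np.hypot(*(W-q).T)-.105,[.6,.28],loss="soft_l1",f_scale=.002)
    print(n,m[0]["score"],s.x,np.abs(s.fun).mean())
    for t,z in (("tawa_floor",.075),("switch_base",.066),("bat_tip",.1157)):
        r=ctrl.pinpoint(p,t)
        if r: print(t,n,round(r[0]["score"],2),np.round(np.array(r[0]["xy"])*[560,420],1),onz(p,r[0]["xy"],z)[:2])
print(ctrl.observe()["clock"])
```

```text
hit False
[ 0.5375 -0.2848  0.0347]
0.03059181350733797 59.8148649930954 [-1.8707  0.0702  6.2319] [0.0627 0.5297 0.0509]
0.030716869439857547 [-0.5906  0.0613 -4.0816]
wrist 0.92 [0.6094 0.2771] 0.007699569970821288
tawa_floor wrist 0.72 [282.3 132.8] [0.6066 0.2793]
switch_base wrist 0.58 [172.5 135.2] [0.4595 0.276 ]
bat_tip wrist 0.62 [158.6 153.9] [0.4581 0.2559]
side 0.58 [0.611  0.2749] 0.002629522611739058
tawa_floor side 0.62 [304.9 157. ] [0.6123 0.2745]
switch_base side 0.9 [263.2 160.1] [0.4563 0.2778]
bat_tip side 0.56 [303.7 395.6] [ 0.4985 -0.5775]
scene 0.68 [0.6073 0.2797] 0.0038677520683007703
tawa_floor scene 0.72 [322.8 314.8] [0.6069 0.2772]
switch_base scene 0.75 [356.6 283.7] [0.4649 0.2752]
bat_tip scene 0.4 [357.7 266.9] [0.4478 0.2543]
19.6083
```

View pics/held_wrist.png

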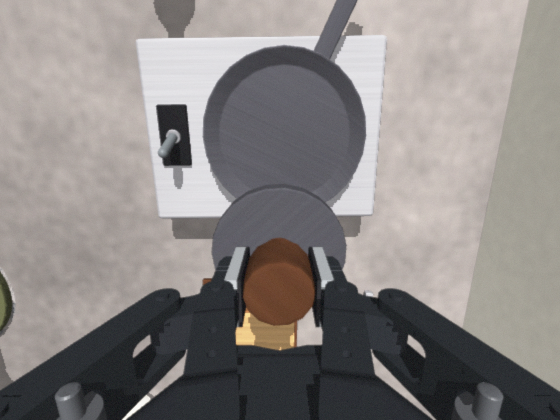

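View pics/held_side.png

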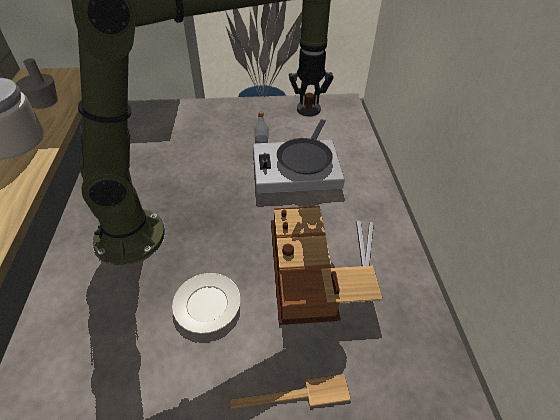

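The press is held upright and clear. The tawa is centred near (285,128) in the wrist view. I'll check how far the press hangs from the TCP, refit the rim, and then place it.

Run:
```python
from h import *
from scipy.optimize import least_squares
np.set_printoptions(precision=4,suppress=True)
p=ctrl.snapshot("wrist"); o=ctrl.observe(); T=o["ee_pos"]; print(T)
def fit(name,z,r,x0,sel):
    m=ctrl.masks_of(p,name)
    for q in m[:1]:
        M=q["pixels"].astype(np.uint8)
        c=max(cv2.findContours(M,cv2.RETR_EXTERNAL,cv2.CHAIN_APPROX_NONE)[0],key=len)[:,0,:]
        c=c[sel(c)]
        W=np.array([onz(p,(u/560,v/420),z)[:2] for u,v in c+.5])
        for rr in (True,False):
            s=least_squares(lambda q:np.hypot(*(W-q[:2]).T)-(q[2] if rr else r),[*x0,r],loss="soft_l1",f_scale=.001)
            print(name,q["score"],s.x,np.abs(s.fun).mean(),len(W))
fit("tawa",.086,.105,[.608,.277],lambda c:(c[:,1]<185)&~((c[:,1]<70)&(c[:,0]>295)))
fit("press",T[2]-.0077,.038,T[:2],lambda c:(c[:,1]<240))
```

```text
[0.6  0.22 0.33]
tawa 0.96 [0.609  0.2767 0.1021] 0.0042346400459685 330
tawa 0.96 [0.6094 0.2738 0.105 ] 0.006028334039184084 330
press 0.85 [0.6017 0.2237 0.0361] 0.00024041158115120761 167
press 0.85 [0.6017 0.2214 0.038 ] 0.0005946144616084095 167
```

Run:
```python
from h import *
np.set_printoptions(precision=4,suppress=True)
X=[.6075,.2745]
ctrl.move_l([*X,.20],rate=.2); ctrl.move_l([*X,.106],rate=.1); ctrl.pause(.2)
print(ctrl.move_l([*X,.090],rate=.02,stop_force=2.)); ctrl.pause(.2)
o=ctrl.observe(); print(o["ee_pos"],o["wrist_force"],o["clock"])
if o["ee_pos"][2]<.099 :
    ctrl.gripper_to(.05); ctrl.move_l([*X,.2],rate=.12)
    R=np.array([[0,1,0],[1,0,0],[0,0,-1.]])
    ctrl.move_pose([.56,.22,.33],R); ctrl.gripper_to(0.)
    for n in ("wrist","side","scene"):
        p=ctrl.snapshot(n); save(p,"placed_"+n+".png")
        for t,z in (("tawa_floor",.075),("press_mid",.102),("switch_base",.066),("bat_tip",.1157)):
            r=ctrl.pinpoint(p,t)
            if r: print(t,n,round(r[0]["score"],2),np.round(np.array(r[0]["xy"])*[560,420],1),onz(p,r[0]["xy"],z)[:2])
print(ctrl.observe()["clock"])
```

```text
True
[0.6074 0.2745 0.0949] [ 0.4767 -0.214   5.4611] 22.6833
press_mid wrist 0.89 [318.2 136.6] [0.6099 0.2763]
switch_base wrist 0.69 [202.6 137.1] [0.4594 0.2742]
bat_tip wrist 0.6 [194.4 156.3] [0.4605 0.2537]
tawa_floor side 0.71 [303.9 156.5] [0.6089 0.2777]
press_mid side 0.49 [305.7 148.7] [0.6156 0.2896]
switch_base side 0.47 [205.4 307.8] [ 0.2722 -0.3229]
bat_tip side 0.48 [265.2 152.3] [0.4637 0.2606]
tawa_floor scene 0.66 [326.3 314.2] [0.5986 0.2824]
press_mid scene 0.75 [321.4 310.7] [0.611 0.273]
switch_base scene 0.83 [359.2 284.4] [0.4611 0.2816]
bat_tip scene 0.64 [356.4 267.4] [0.4517 0.2529]
25.9833
```

View pics/placed_wrist.png

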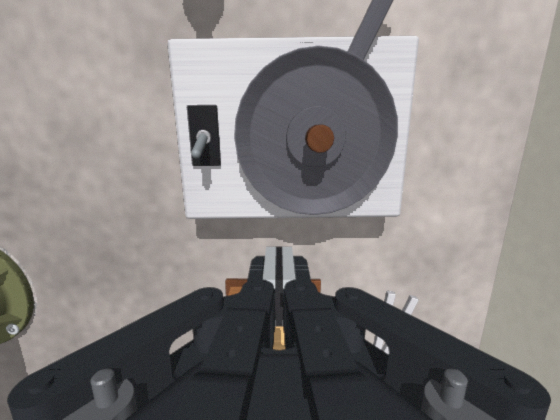

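The press stands upright on the tawa, with its disc at about (317,136) and the rim spanning columns 235–398 and rows 47–215. I'll quantify the centring before touching the switch.

Run:
```python
from h import *
np.set_printoptions(precision=4,suppress=True)
p=ctrl.snapshot("wrist")
g=lambda u,v,z:onz(p,(u/560,v/420),z)[:2]
for a in ((235,133),(398,133),(316,47),(316,215)): print("rim",g(*a,.086))
print("bot", g(316,215,.086))
for a in ((287,137),(347,137),(317,107),(317,167)): print("disc",g(*a,.087))
for n in ("tawa","press"):
    m=ctrl.masks_of(p,n)[0]; M=m["pixels"].astype(np.uint8)
    if n=="tawa": M=cv2.morphologyEx(M,cv2.MORPH_CLOSE,np.ones((61,61))); M=cv2.morphologyEx(M,cv2.MORPH_OPEN,cv2.getStructuringElement(2,(61,61)))
    c=max(cv2.findContours(M,0,1)[0],key=len)[:,0,:]+.5
    W=np.array([g(*a,.0865) for a in c]).astype(np.float32)
    (x,y),r=cv2.minEnclosingCircle(W*1000); print(n,m["score"],x,y,r, W.min(0),W.max(0))
e=cv2.resize(p["frame"][30:230,160:430,::-1],None,fx=2.9,fy=2.9,interpolation=cv2.INTER_CUBIC)
cv2.imwrite("pics/crop.png",cv2.convertScaleAbs(e,alpha=1.6))
```

```text
rim [0.5061 0.28  ]
rim [0.7136 0.2801]
rim [0.6057 0.3783]
rim [0.6131 0.1709]
bot [0.6131 0.1709]
disc [0.5723 0.2751]
disc [0.6487 0.2751]
disc [0.6092 0.3113]
disc [0.6119 0.2369]
tawa 0.97 611.3795166015625 281.7086181640625 110.69976043701172 [0.5062 0.1717] [0.7129 0.3808]
press 0.62 608.6549682617188 275.06146240234375 37.35045623779297 [0.5728 0.2388] [0.6446 0.3119]
```

View pics/crop.png

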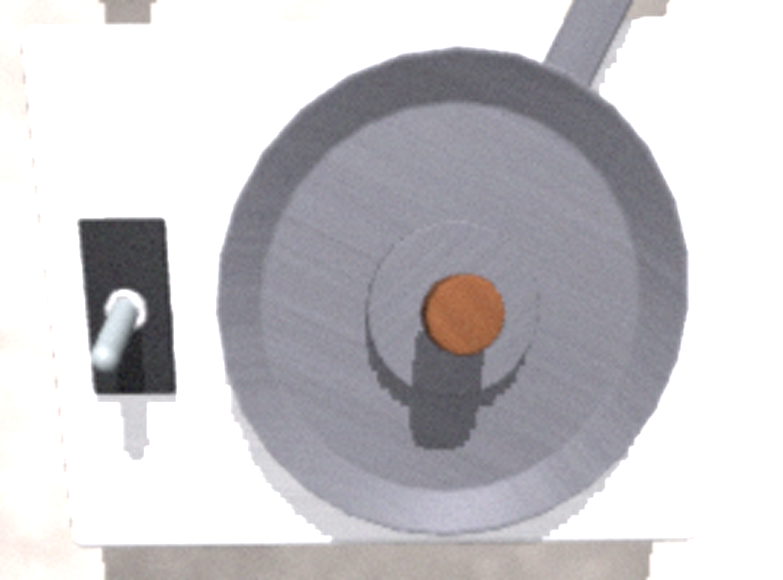

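The press centre is within about 2 mm of the tawa centre (crop: disc (453,310), tawa symmetric around (452,295), the offset being perspective). Now I'll flip the switch.

Run:
```python
from h import *
np.set_printoptions(precision=4,suppress=True)
R=np.array([[0,1,0],[1,0,0],[0,0,-1.]])
x=.459
ctrl.move_pose([x,.220,.2],R); ctrl.move_l([x,.220,.099],rate=.12)
ctrl.pause(.1)
print(ctrl.move_l([x,.269,.099],rate=.04,stop_force=25)); o=ctrl.observe(); print(o["ee_pos"],o["wrist_force"])
ctrl.move_l([x,.225,.099],rate=.1); ctrl.move_l([x,.225,.2],rate=.2)
ctrl.move_pose([.56,.20,.33],R)
for n in ("wrist","side","scene"):
    p=ctrl.snapshot(n); save(p,"end_"+n+".png")
    for t,z in (("press_mid",.102),("switch_base",.066),("bat_tip",.1157)):
        r=ctrl.pinpoint(p,t)
        if r: print(t,n,round(r[0]["score"],2),onz(p,r[0]["xy"],z)[:2])
print(ctrl.observe()["clock"])
```

```text
False
[0.459  0.2687 0.099 ] [-0.3858 -0.1506  0.6362]
press_mid wrist 0.84 [0.6106 0.2725]
switch_base wrist 0.78 [0.4616 0.2795]
bat_tip wrist 0.6 [0.4571 0.2949]
press_mid side 0.78 [0.6161 0.2852]
switch_base side 0.79 [0.4473 0.2886]
bat_tip side 0.51 [0.4547 0.3056]
press_mid scene 0.62 [0.6136 0.2796]
switch_base scene 0.85 [0.4632 0.2771]
bat_tip scene 0.43 [0.4535 0.2976]
31.8583
```

View pics/end_wrist.png

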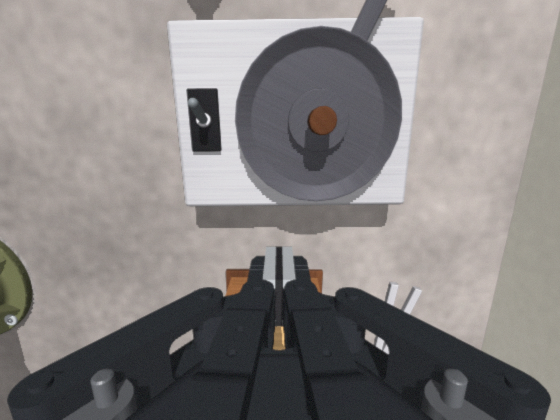

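The bat now leans to +y, with its tip at (193,103) beyond the pivot at (203,120). The press still stands centred at (320,121), so I'm handing the job in.

```bash
python3 -c "
from cell import ctrl
print(ctrl.job_done())"
```

```text
the job is handed in; nothing more can be done
None
```

I handed the job in at about 32 s: the bar lid is open, the press stands flat within about 2 mm of the tawa's centre, the switch is on, and nothing else was touched as far as the pictures show.

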